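# Find the nearly used-up roll carton by hefting one end, and set it in the holder

## Task

Three identical closed cartons of baking-paper rolls lie on the worktop; two are full and one is nearly used up. Find the light one by feel: tip up one end of a carton slightly, with its other end still resting on the worktop, and read the weight at the wrist, going from carton to carton as needed. Then set the nearly used-up carton gently into the wooden holder, flat on its floor, so that it gets finished first; leave the full ones lying where they are and do not disturb the tape, the matchbox or the peg.

Things in the scene. Friction and masses are not known exactly. Their poses are not given: they have to be found in the camera images.
- carton_a: closed roll carton, 190 x 62 x 66 mm (length along its x, width y, height z), plain kraft card with a lid flap along one long side; origin at the centre of its underside. The three cartons look identical; which one is light changes from start to start
- carton_b: closed roll carton, outwardly the same as carton_a. A full carton weighs 0.8 to 1.0 kg, the nearly used-up one 0.25 to 0.32 kg, always with the weight at mid-length. Held 20 mm from one end and tipped, a full one loads the wrist with about 4.5 to 7 N, the light one with 1.3 to 3.3 N, depending on how freely it pivots in the fingers; pressing the low edge on the worktop lowers the reading
- carton_c: closed roll carton, outwardly the same as carton_a. Pinched across its width near one end and raised with upright fingers, a full carton pivots between the fingertips, but the light one would come up level: to tip it, tilt the gripper as well, about the bottom edge of the far end
- holder: open wooden cradle fixed on the worktop, about 225 x 96 mm over its rim, long axis along its x; origin on the worktop under its middle. Inside 195 x 66 mm at the floor (2 mm spare beside each long side of a carton, 2.5 mm at each end); walls rise 24 mm above the floor, the upper 16 mm flared outward by 0.42 rad to guide a carton in
- holder_floor (a point): centre of the holder's floor, 13 mm above the worktop, axes as the holder's; a seated carton's origin is here, either way round. Along the middle 71 mm of both long sides the wall is only a sill 9 mm above the floor (finger scoops)
- tape_black: small roll of black tape lying flat, 57 mm across, 19 mm high; bystander; origin at the centre of its underside
- matchbox: matchbox lying flat, 36 x 56 x 17 mm; bystander; origin at the centre of its underside
- peg: purple clothes peg lying flat, 15 x 72 x 12 mm; bystander; origin at the centre of its underside
There are look-alikes about, which are no part of the job. What is shaped like the carton_a but turquoise is not meant.

How it is judged:
By the outcome, as a careful person would: the job done as asked, in the order asked, and still so for the second after the job is handed in, with the robot touching nothing.
It also fails if it takes over 54 s, if anything falls off the work surface, if the arm or the gripper's body presses on something with over 40 N, if the wrist force passes 120 N, or if a joint passes its speed limit or range.

## Robot

A 7-joint arm with a two-finger parallel gripper is mounted at the origin on the work surface; the furniture and walls round the work are solid. World frame = base frame: x ahead of the robot, y to its left, z up, the work surface at z = 0. Lengths are in m, angles in rad, forces in N, time in s.
With the tool pointing down it reaches from about 0.4 to 0.85 m from the base axis. Payload 4.5 kg.
Tool frame: the origin (TCP) lies where the fingers leave the gripper's body, on its centre line; the fingertips stand 64 mm ahead of it and the grasp point (between the pads) lies 45 mm ahead of it; z points along the fingers, y is the line along which they close (so a half turn about z gives the same grasp; the last joint's range is limited). The gripper opens to 88 mm and grips with 3 to 60 N. Pads are 18 mm wide; open, the fingers measure 123 mm over their backs; the gripper's body (75 mm by 187 mm) begins 45 mm behind the grasp point.
Start: joints at [1.338, 0.689, -0.195, 1.565, 0.157, 0.902, -0.215], TCP at [0.165, -0.603, 0.303] pointing down, gripper open.
Joint ranges: [-3.01, 3.01], [-0.46, 2.08], [-1.47, 1.51], [0.13, 2.56], [-1, 4.14], [0.04, 2.09], [-2.66, 2.66]. Speed limits (rad/s): [2.57, 2.57, 3.14, 3.14, 3.14, 3.14, 3.14].

## Interface

Orientations are given as a unit quaternion [x, y, z, w].
In Python, from plant import r gives the robot as it stands.
- The arm moves only by the tool play_rows, never from a script. Its arguments are lists of equal length, an entry for each row: "translation": the shift along the tool's x, y, z in m, a list of three; "delta_rot": the turn, a rotation vector about the tool's x, y, z in degrees, a list of three; "grip": the opening, from -1 (shut) to 1 (fully open). In form: {"translation": [[x, y, z], ...], "delta_rot": [[rx, ry, rz], ...], "grip": [grip, ...]}. A call has 1 to 20 rows; each row shifts and turns the commanded pose from where the row before left it, along the tool's axes as they then stand; what a row does not reach is not made up. A row lasts 1/8 s, in which the tool goes at most 62.5 mm and 10.7 degrees, less where a joint would pass 70% of its speed; a pose out of reach is approached as far as the arm can. A call with a gripper value outside its range is refused whole. The fingers move at their own pace and stop on an object; "squeeze" is the grip in N (left out, the last holds). Time passes only in rows, so rows that do not move let the fingers close. It gives the time, the measured TCP pose, the force, the opening and the grip force at its end, in the units of the state.
- r.get_state(): the state, without advancing time (a new reading comes with each control period).
- r.snapshot(name): name is "scene" or "top" or "wrist"; returns the picture (420x560x3 uint8, blue, green, red); there is no depth.
- r.get_calibration(name): a dict with "intrinsics" (3x3 intrinsics, pixels), "eye" and "rotation" of the camera in the world. Camera axes: x right, y up, looking along -z (the intrinsics and any distortion apply to the point x, -y, -z); pixel columns grow to the right and rows downward; lengths in m; the calibration is good to about 2 mm. A picture is of the moment at which its call begins: read the wrist's pose just before it. get_calibration takes no time and is no camera call; for the wrist camera it gives the pose at the moment of the call.
- r.finish_job(): hands the job in; it is judged then, once.
Trained networks look in the newest picture that a camera, given by its name, has taken for a name from the list of things; names that differ only in an ending like _2 or _b are one class to them, and where a whole thing is asked for, a point or a joint stands for the part that bears it (a point fixed in the world has none). Each returns a list of dicts, best first, with "confidence" (0 to 1); they miss things now and then, are a little off and sometimes report something else, mostly with a low value. They report only what shows in the picture. A call takes as long as a camera call. They do not tell look-alikes from the thing itself.
- r.look_for(camera, target): "point" ([x, y, z] in m, in world coordinates, good to about 4 mm: the middle of the surface that is visible of it).
- r.silhouettes(camera, target): "pixels" (420x560 bool, what is visible of it).
The state is a dict: "clock": time; "q": joint angles; "qd": joint speeds; "joint_torque": joint torques, N m; "tool_pos": TCP position; "eef_rot": TCP orientation; "contact_force": force on the tool from outside, world axes, zero at the start; "moment": the same for the moment, N m; "opening": opening from 0.0 (shut) to 1.0 (fully open); "finger_force": force on a finger pad.
Only numpy, scipy, OpenCV 4.12 (cv2) and the standard library are available. Lean on these libraries where they do the work, as an engineer would, in place of code of your own. Each camera call takes 0.05 s, during which the arm holds its last target. There are 200 camera calls.

## Working session

There is one attempt and no reset: what is moved stays moved. The work goes in short steps, Python scripts to look and compute and a tool call to move; the robot and the scene stay as the last step left them, time stands still between calls to the robot, and variables do not carry over. Pictures are saved under pics/ and viewed, at most 10 in all, crops included, and the job is handed in when it is done.

Besides the shell and the picture viewer there is one more tool, called after "Call:" as name(argument=value, ...) on one line, values as JSON. play_rows: Moves the arm, as the interface text tells. Its arguments: {"type":"object","properties":{"translation":{"type":"array","items":{"type":"array","items":{"type":"number"}}},"delta_rot":{"type":"array","items":{"type":"array","items":{"type":"number"}}},"grip":{"type":"array","items":{"type":"number"}},"squeeze":{"type":"number"}},"required":["translation","delta_rot","grip"]}

```bash
mkdir -p pics; ls; cat > h.py <<'E'
import numpy as np, cv2
from scipy.spatial.transform import Rotation as R
from plant import r
def pix2plane(cal,uv,z):
    K=np.array(cal["intrinsics"]);Rw=np.array(cal["rotation"]);e=np.array(cal["eye"])
    p=np.linalg.inv(K)@np.vstack([np.array(uv,float).T,np.ones(len(uv))])
    d=Rw@np.array([p[0],-p[1],-p[2]])
    s=(z-e[2])/d[2]
    return (e[:,None]+d*s).T
def proj(cal,P):
    K=np.array(cal["intrinsics"]);Rw=np.array(cal["rotation"]);e=np.array(cal["eye"])
    c=Rw.T@(np.atleast_2d(P)-e).T
    p=K@np.array([c[0],-c[1],-c[2]]);return (p[:2]/p[2]).T
E
python3 - <<'E'
from h import *
s=r.get_state();print({k:np.round(v,3).tolist() for k,v in s.items()})
for n in ["top","scene"]:
    im=r.snapshot(n);cv2.imwrite(f"pics/{n}0.png",im)
    c=r.get_calibration(n);print(n,c)
    for t in ["carton_a","holder","tape_black","matchbox","peg"]:
        print(t,[(np.round(d["point"],3).tolist(),round(d["confidence"],2)) for d in r.look_for(n,t)])
E
```

```text
pics
{'clock': 0.0, 'q': [1.338, 0.69, -0.195, 1.566, 0.157, 0.902, -0.215], 'qd': [-0.001, 0.0, 0.0, -0.0, -0.001, 0.002, -0.001], 'joint_torque': [-0.0, -52.756, -1.267, -15.343, -0.053, 0.007, 0.0], 'tool_pos': [0.165, -0.602, 0.302], 'eef_rot': [0.991, 0.133, -0.0, -0.001], 'contact_force': [-0.82, -0.168, -0.523], 'moment': [-0.041, -0.005, 0.003], 'finger_force': 0.0, 'opening': 0.999}
top {'intrinsics': array([[380.31189268,   0.        , 278.41186332],
       [  0.        , 380.31189268, 209.93535653],
       [  0.        ,   0.        ,   1.        ]]), 'eye': array([ 0.22090232, -0.01049565,  1.12105656]), 'rotation': array([-0.03452058,  0.03393975,  0.71029972, -0.70223267])}
carton_a [([0.186, 0.308, 0.067], 0.75), ([0.449, 0.103, 0.068], 0.74), ([0.433, -0.361, 0.065], 0.71), ([0.435, -0.129, 0.068], 0.59)]
holder [([0.457, 0.371, 0.011], 0.76)]
tape_black [([0.457, 0.008, 0.018], 0.78)]
matchbox [([0.382, 0.239, 0.015], 0.74)]
peg [([0.456, 0.37, 0.016], 0.53), ([0.441, -0.248, 0.014], 0.51)]
scene {'intrinsics': array([[489.90232543,   0.        , 274.91117504],
       [  0.        , 489.90232543, 203.78913484],
       [  0.        ,   0.        ,   1.        ]]), 'eye': array([-0.35732145,  0.3283938 ,  0.93278148]), 'rotation': array([-0.19479106,  0.29354716,  0.79323393, -0.49665526])}
carton_a [([0.422, 0.111, 0.062], 0.88), ([0.412, -0.12, 0.067], 0.81), ([0.459, -0.34, 0.063], 0.65)]
holder [([0.458, 0.369, 0.012], 0.56)]
tape_black [([0.447, 0.01, 0.017], 0.58)]
matchbox [([0.381, 0.238, 0.017], 0.97)]
peg [([0.458, -0.341, 0.066], 0.38)]
```

View pics/top0.png

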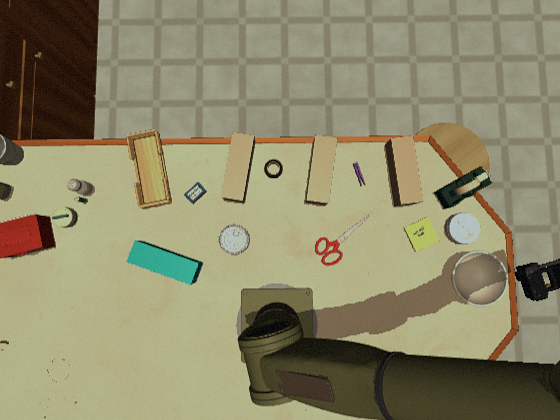

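```bash
sed -i 's/Rw=np.array(cal\["rotation"\])/Rw=R.from_quat(cal["rotation"]).as_matrix()/' h.py
python3 - <<'E'
from h import *
c=r.get_calibration("top");im=r.snapshot("top")
for t,z in [("carton_a",.066),("holder",.037),("tape_black",.019),("matchbox",.017),("peg",.012)]:
    for d in r.silhouettes("top",t):
        m=d["pixels"].astype(np.uint8)
        ct=max(cv2.findContours(m,0,2)[0],key=cv2.contourArea)[:,0]
        P=pix2plane(c,ct,z)
        (cx,cy),(w,h),a=cv2.minAreaRect((P[:,:2]*1000).astype(np.float32))
        b=im[m>0].mean(0)
        print(t,round(d["confidence"],2),"c",round(cx,1),round(cy,1),"wh",round(w,1),round(h,1),"ang",round(a,1),"px",ct.mean(0).round(),"bgr",b.round())
E
```

```text
carton_a 0.85 c 446.9 101.9 wh 71.8 197.3 ang 80.4 px [236. 168.] bgr [110. 150. 165.]
carton_a 0.78 c 433.7 -363.2 wh 196.3 84.8 ang 6.3 px [404. 169.] bgr [ 92. 127. 148.]
carton_a 0.65 c 184.7 306.2 wh 202.9 71.2 ang 70.6 px [166. 262.] bgr [132. 154.  51.]
carton_a 0.57 c 438.5 -132.2 wh 69.2 200.5 ang 81.5 px [320. 169.] bgr [114. 156. 169.]
holder 0.68 c 453.1 365.6 wh 224.1 96.7 ang 11.0 px [149. 167.] bgr [ 83. 137. 161.]
tape_black 0.52 c 453.7 4.3 wh 53.0 56.8 ang 89.3 px [272. 167.] bgr [49. 67. 75.]
matchbox 0.56 c 383.9 232.3 wh 40.0 55.6 ang 44.8 px [197. 191.] bgr [110. 117. 107.]
peg 0.54 c 440.4 -245.8 wh 60.3 16.0 ang 16.4 px [357. 171.] bgr [94. 66. 93.]
```

The turquoise box at (166,262) is the look-alike. The kraft boxes at (236,168), (320,169) and (404,169) fit the cartons in colour, size and height. Next I fit box models to their silhouettes and crop once to confirm.

```bash
cat >> h.py <<'E'
from scipy.optimize import minimize
def boxpts(x,y,yaw,L,W,H,z0=0):
    c,s=np.cos(yaw),np.sin(yaw)
    return np.array([[x+c*a-s*b,y+s*a+c*b,z] for a in(-L/2,L/2) for b in(-W/2,W/2) for z in(z0,z0+H)])
def fitbox(cal,m,x0,L=.19,W=.062,H=.066):
    m=m.astype(np.uint8);S=8
    def f(p):
        h=cv2.convexHull(proj(cal,boxpts(*(np.array(p)),L,W,H)).astype(np.float32))[:,0]
        k=np.zeros((420*4,560*4),np.uint8);cv2.fillPoly(k,[np.round((h+.5)*4*16-8).astype(np.int32)],1,shift=4)
        k=k.reshape(420,4,560,4).mean((1,3))
        return np.abs(k-m).sum()
    s=minimize(f,x0,method="Nelder-Mead",options=dict(initial_simplex=np.array([x0]+[np.array(x0)+d for d in np.diag([.01,.01,.08])]),xatol=2e-4,fatol=.5))
    return s.x,s.fun,m.sum()
E
python3 - <<'E'
from h import *
im=r.snapshot("top")
cv2.imwrite("pics/crop.png",cv2.resize(im[120:290,110:470],None,fx=2.2,fy=2.2,interpolation=cv2.INTER_CUBIC))
for n in ["top","scene"]:
    if n=="scene": r.snapshot(n)
    c=r.get_calibration(n)
    for d in r.silhouettes(n,"carton_a"):
        ct=d["pixels"]; v,u=np.nonzero(ct);p=pix2plane(c,[(u.mean(),v.mean())],.05)[0]
        if p[0]<.3: continue
        b=min([fitbox(c,ct,(p[0],p[1],y)) for y in (-.15,.1)],key=lambda t:t[1])
        print(n,b[0][:2].round(4),np.degrees(b[0][2]).round(1),b[1:])
E
```

```text
top [0.4516 0.105 ] -10.3 (np.float64(55.0), np.uint64(1679))
top [ 0.4417 -0.1328] -8.7 (np.float64(67.25), np.uint64(1658))
top [ 0.4354 -0.3727] 5.7 (np.float64(72.5625), np.uint64(1936))
scene [ 0.5022 -0.3709] -17.2 (np.float64(784.8125), np.uint64(1345))
scene [ 0.4441 -0.1294] -8.8 (np.float64(121.375), np.uint64(1994))
scene [0.4515 0.109 ] -10.0 (np.float64(67.8125), np.uint64(1962))
```

View pics/crop.png

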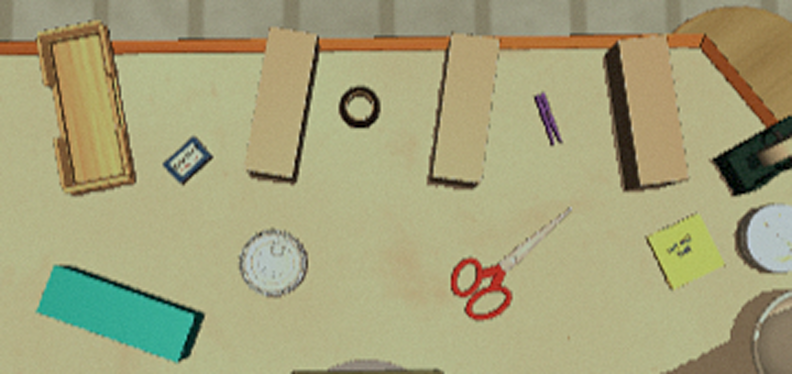

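The crop shows three identical kraft cartons at full-image pixels (236,168), (320,169) and (404,169). The turquoise box at (166,262) is excluded. I start at the right carton, approaching above its far end.

Call:
play_rows(translation=[[0,0,0],[0,0,0],[0.0367,-0.0201,0],[0.0367,-0.0201,0],[0.0367,-0.0201,0],[0.0367,-0.0201,0],[0.0367,-0.0201,0],[0.0367,-0.0201,0],[0.0367,-0.0201,0],[0.0367,-0.0201,0],[0.0367,-0.0201,0],[0.0367,-0.0201,0],[0,0,0.04],[0,0,0.04],[0,0,0.02],[0,0,0]], delta_rot=[[0,0,4.75],[0,0,4.75],[0,0,0],[0,0,0],[0,0,0],[0,0,0],[0,0,0],[0,0,0],[0,0,0],[0,0,0],[0,0,0],[0,0,0],[0,0,0],[0,0,0],[0,0,0],[0,0,0]], grip=[1,1,1,1,1,1,1,1,1,1,1,1,1,1,1,1])

```text
clock: 3.1
tool_pos: [0.5089, -0.3653, 0.2012]
eef_rot: [0.999, 0.051, -0.001, -0.001]
contact_force: [0.0, 0.2, 0.2]
opening: 1.003
finger_force: 0.0
```

```bash
cat >> h.py <<'E'
def st():
    s=r.get_state();Q=R.from_quat(s["eef_rot"]);M=Q.as_matrix()
    print("t",round(s["clock"],2),"tcp",np.round(s["tool_pos"],4),"yaw",np.degrees(np.arctan2(M[1,0],M[0,0])).round(2),"xz",np.degrees(np.arcsin(M[2,0])).round(2),"yz",np.degrees(np.arcsin(M[2,1])).round(2),"F",np.round(s["contact_force"],2),"M",np.round(s["moment"],3),"op",round(float(s["opening"]),3),"ff",np.round(s["finger_force"],1),"q",np.round(s["q"],2))
    return s,np.array(s["tool_pos"]),M
def go(x,y,yaw,z=None):
    s,p,M=st();cy=np.degrees(np.arctan2(M[1,0],M[0,0]));a=np.radians(yaw)
    T=np.array([[np.cos(a),np.sin(a),0],[np.sin(a),-np.cos(a),0],[0,0,-1]])
    d=np.array([x,y,p[2] if z is None else z])-p
    print("rz",round(cy-yaw,2),"then tool d",(T.T@d).round(4))
E
python3 - <<'E'
from h import *
go(.510,-.3655,5.7,.080)
im=r.snapshot("wrist");cv2.imwrite("pics/w1.png",im);c=r.get_calibration("wrist")
for d in r.silhouettes("wrist","carton_a"):
    v,u=np.nonzero(d["pixels"]);print(d["confidence"],u.min(),u.max(),v.min(),v.max(),pix2plane(c,[(u.mean(),v.mean())],.066).round(3))
for P in (.435,-.373,np.radians(5.7)),:print(proj(c,boxpts(*P,.19,.062,.066)).round(0).tolist())
E
```

```text
t 3.1 tcp [ 0.5089 -0.3653  0.2012] yaw 5.8 xz -0.16 yz -0.12 F [0.02 0.24 0.22] M [-0.057 -0.001 -0.028] op 1.003 ff 0.0 q [ 0.6   0.82 -0.09  1.65  0.1   0.68 -1.01]
rz 0.1 then tool d [0.0011 0.0003 0.1212]
0.87 219 324 172 416 [[ 0.474 -0.368  0.066]]
0.67 0 28 141 278 [[ 0.504 -0.205  0.066]]
[[309.0, 378.0], [317.0, 441.0], [241.0, 378.0], [233.0, 441.0], [316.0, 173.0], [327.0, 193.0], [235.0, 173.0], [224.0, 193.0]]
```

View pics/w1.png

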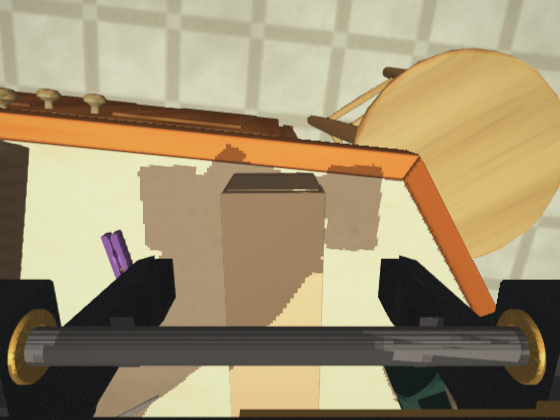

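The wrist view shows the right carton between the fingers at columns 219–324, with its far end at row 172. This is within 4 px of the model. I descend and pinch.

Call:
play_rows(translation=[[0.001,-0.0015,0.03],[0,0,0.03],[0,0,0.03],[0,0,0.02],[0,0,0.011],[0,0,0],[0,0,0]], delta_rot=[[0,0,0],[0,0,0],[0,0,0],[0,0,0],[0,0,0],[0,0,0],[0,0,0]], grip=[1,1,1,1,1,1,1], squeeze=20)

```text
clock: 4.08
tool_pos: [0.5111, -0.3648, 0.0828]
eef_rot: [0.999, 0.05, 0.001, 0.001]
contact_force: [0.1, -0.1, 0.1]
opening: 1.004
finger_force: 0.0
```

Call:
play_rows(translation=[[0,0,0],[0,0,0],[0,0,0],[0,0,0],[0,0,0],[0,0,0]], delta_rot=[[0,0,0],[0,0,0],[0,0,0],[0,0,0],[0,0,0],[0,0,0]], grip=[-1,-1,-1,-1,-1,-1], squeeze=20)

```text
clock: 4.82
tool_pos: [0.5108, -0.3635, 0.0821]
eef_rot: [0.999, 0.051, 0.0, -0.001]
contact_force: [-1.6, 2.9, 5.5]
opening: 0.703
finger_force: 20.0
```

```bash
python3 -c "
from h import *
st()"
```

```text
t 4.83 tcp [ 0.5108 -0.3635  0.0821] yaw 5.81 xz 0.01 yz -0.06 F [-1.61  2.94  5.54] M [ 0.785  0.065 -0.067] op 0.703 ff 20.0 q [ 0.58  0.99 -0.07  1.69  0.13  0.47 -1.04]
```

Call:
play_rows(translation=[[-0.0029,0,-0.0059],[-0.0029,0,-0.0059],[-0.0029,0,-0.0059],[0,0,0],[0,0,0],[0,0,0]], delta_rot=[[0,2,0],[0,2,0],[0,2,0],[0,0,0],[0,0,0],[0,0,0]], grip=[-1,-1,-1,-1,-1,-1])

```text
clock: 5.58
tool_pos: [0.5007, -0.3654, 0.0984]
eef_rot: [0.997, 0.051, 0.051, -0.003]
contact_force: [-0.9, -0.0, -5.6]
opening: 0.704
finger_force: 20.0
```

```bash
python3 -c "
from h import *
st()"
```

```text
t 5.58 tcp [ 0.5007 -0.3654  0.0984] yaw 5.8 xz 5.88 yz -0.01 F [-0.9  -0.04 -5.56] M [-0.076  0.407 -0.062] op 0.704 ff 20.0 q [ 0.66  0.95 -0.13  1.77  0.12  0.35 -1.  ]
```

It reads about 5.6 N, so the right carton is full. I lower it, release, and go to the middle carton.

Call:
play_rows(translation=[[0.0027,0,0.006],[0.0027,0,0.006],[0.0027,0,0.0055],[0,0,0],[0,0,0],[0,0,0],[0,0,0],[0,0,0]], delta_rot=[[0,-2,0],[0,-2,0],[0,-2,0],[0,0,0],[0,0,0],[0,0,0],[0,0,0],[0,0,0]], grip=[-1,-1,-1,-1,-1,1,1,1])

```text
clock: 6.58
tool_pos: [0.5109, -0.3645, 0.0827]
eef_rot: [0.999, 0.05, 0.001, 0.0]
contact_force: [1.0, -0.6, -0.8]
opening: 0.994
finger_force: 0.0
```

Call:
play_rows(translation=[[0,0,-0.01],[0,0,-0.03],[0,0,-0.04],[0,0,-0.03],[0,0,0],[0,0,0],[-0.0056,-0.0439,0],[-0.0056,-0.0439,0],[-0.0056,-0.0439,0],[-0.0056,-0.0439,0],[-0.0056,-0.0439,0],[0,0,0],[0,0,0]], delta_rot=[[0,0,0],[0,0,0],[0,0,0],[0,0,0],[0,0,7.3],[0,0,7.3],[0,0,0],[0,0,0],[0,0,0],[0,0,0],[0,0,0],[0,0,0],[0,0,0]], grip=[1,1,1,1,1,1,1,1,1,1,1,1,1])

```text
clock: 8.2
tool_pos: [0.5167, -0.1439, 0.1928]
eef_rot: [0.997, -0.077, 0.001, 0.0]
contact_force: [-0.8, -0.3, -0.0]
opening: 0.998
finger_force: 0.0
```

```bash
python3 - <<'E'
from h import *
go(.517,-.1425,-8.8,.082)
r.snapshot("wrist");c=r.get_calibration("wrist")
for d in r.silhouettes("wrist","carton_a"):
    v,u=np.nonzero(d["pixels"]);print(d["confidence"],u.min(),u.max(),v.min(),v.max())
print(proj(c,boxpts(.443,-.131,np.radians(-8.8),.19,.062,.066)).round(0).tolist())
r.snapshot("top");c=r.get_calibration("top")
for d in r.silhouettes("top","carton_a"):
    v,u=np.nonzero(d["pixels"]);p=pix2plane(c,[(u.mean(),v.mean())],.05)[0]
    if p[1]<-.3: b=fitbox(c,d["pixels"],(p[0],p[1],.1));print(b[0],b[1:])
E
```

```text
t 8.2 tcp [ 0.5167 -0.1439  0.1928] yaw -8.83 xz 0.07 yz 0.05 F [-0.79 -0.31 -0.04] M [-0.002 -0.014 -0.008] op 0.998 ff 0.0 q [ 0.17  0.74  0.03  1.94 -0.04  0.46 -1.5 ]
rz -0.03 then tool d [ 1.000e-04 -1.400e-03  1.108e-01]
0.96 529 559 146 278
0.65 0 21 213 278
0.56 221 329 179 416
[[308.0, 387.0], [316.0, 453.0], [238.0, 387.0], [230.0, 454.0], [314.0, 175.0], [325.0, 197.0], [231.0, 176.0], [218.0, 197.0]]
[ 0.43473104 -0.37414064  0.10081274] (np.float64(177.3125), np.uint64(1826))
```

Call:
play_rows(translation=[[0,0,0.03],[0,0,0.03],[0,0,0.03],[0,0,0.015],[0,0,0.005],[0,0,0],[0,0,0],[0,0,0],[0,0,0],[0,0,0],[0,0,0]], delta_rot=[[0,0,0],[0,0,0],[0,0,0],[0,0,0],[0,0,0],[0,0,0],[0,0,0],[0,0,0],[0,0,0],[0,0,0],[0,0,0]], grip=[1,1,1,1,1,1,1,-1,-1,-1,-1])

```text
clock: 9.78
tool_pos: [0.5166, -0.1432, 0.0824]
eef_rot: [0.997, -0.077, 0.0, 0.0]
contact_force: [-1.1, 0.7, 1.9]
opening: 0.703
finger_force: 20.0
```

Call:
play_rows(translation=[[-0.0029,0,-0.0059],[-0.0029,0,-0.0059],[-0.0029,0,-0.0059],[0,0,0],[0,0,0],[0,0,0]], delta_rot=[[0,2,0],[0,2,0],[0,2,0],[0,0,0],[0,0,0],[0,0,0]], grip=[-1,-1,-1,-1,-1,-1])

```text
clock: 10.52
tool_pos: [0.5069, -0.1416, 0.0992]
eef_rot: [0.996, -0.077, 0.051, 0.004]
contact_force: [-1.0, -0.5, -0.8]
opening: 0.703
finger_force: 20.0
```

```bash
python3 -c "
from h import *
st()"
```

```text
t 10.53 tcp [ 0.5069 -0.1416  0.0992] yaw -8.8 xz 5.9 yz 0.0 F [-0.99 -0.45 -0.81] M [0.026 0.577 0.04 ] op 0.703 ff 20.0 q [ 0.19  0.89 -0.    2.08 -0.05  0.07 -1.49]
```

Call:
play_rows(translation=[[0,0,-0.0015],[0,0,0],[0,0,0]], delta_rot=[[0,0,0],[0,0,0],[0,0,0]], grip=[-1,-1,-1])

```text
clock: 10.9
tool_pos: [0.5075, -0.1417, 0.1011]
eef_rot: [0.996, -0.077, 0.053, 0.004]
contact_force: [-0.4, 0.5, -2.4]
opening: 0.705
finger_force: 20.0
```

```bash
python3 -c "
from h import *
st()"
```

```text
t 10.9 tcp [ 0.5075 -0.1417  0.1011] yaw -8.81 xz 6.05 yz 0.0 F [-0.4   0.45 -2.39] M [ 0.038 -0.076 -0.029] op 0.705 ff 20.0 q [ 0.19  0.89 -0.    2.08 -0.05  0.07 -1.49]
```

Call:
play_rows(translation=[[0,0,-0.001],[0,0,0],[0,0,0]], delta_rot=[[0,0,0],[0,0,0],[0,0,0]], grip=[-1,-1,-1])

```text
clock: 11.28
tool_pos: [0.5071, -0.1417, 0.1021]
eef_rot: [0.996, -0.077, 0.052, 0.004]
contact_force: [-0.3, 0.1, -3.4]
opening: 0.703
finger_force: 20.0
```

```bash
python3 -c "
from h import *
st()"
```

```text
t 11.28 tcp [ 0.5071 -0.1417  0.1021] yaw -8.81 xz 6.01 yz 0.0 F [-0.3   0.09 -3.43] M [ 0.025 -0.043  0.028] op 0.703 ff 20.0 q [ 0.19  0.89 -0.    2.08 -0.05  0.07 -1.49]
```

```bash
python3 -c "
from h import *
f=[]
for i in range(6):
    r.snapshot('scene'); f.append(r.get_state()['contact_force'])
print(np.round(f,2).tolist(),np.mean(f,0))
im=r.snapshot('scene');c=r.get_calibration('scene')
u,v=proj(c,[.4,-.12,.03])[0].astype(int);print(u,v)
cv2.imwrite('pics/s1.png',cv2.resize(im[max(v-75,0):v+75,max(u-100,0):u+100],None,fx=4,fy=4,interpolation=cv2.INTER_CUBIC))"
```

```text
[[-0.69, -0.14, -2.33], [0.36, 0.36, -3.29], [-0.59, -0.32, -3.18], [0.68, -0.15, -2.9], [-0.16, 0.09, -2.07], [0.83, 0.13, -2.76]] [ 0.07150682 -0.0073515  -2.75381627]
311 178
```

View pics/s1.png

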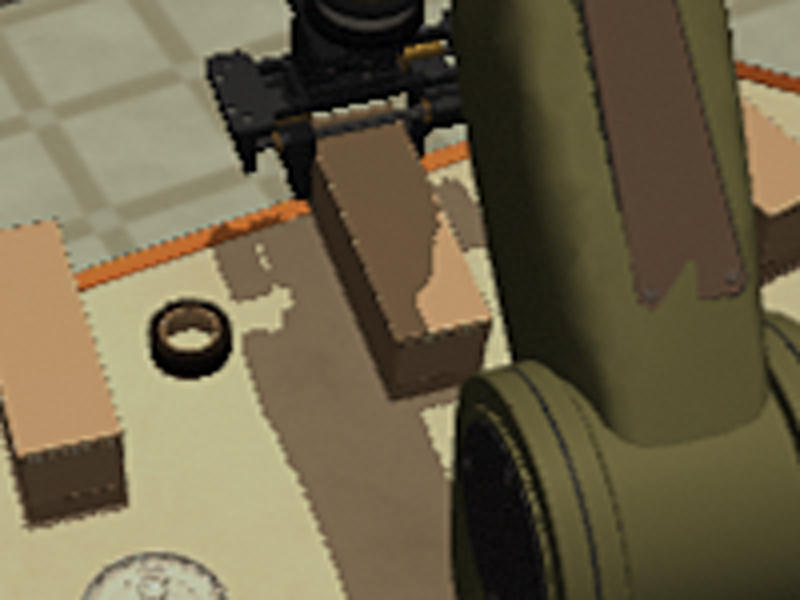

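The scene crop shows the middle carton tipped at about (311,170), far end up and near end on the table. It averages 2.75 N over six readings, against 5.6 N for the full one, so it is the light one. I lower it, release, and slide the open fingers to its middle.

Call:
play_rows(translation=[[0.0027,0,0.0085],[0.0027,0,0.006],[0.0027,0,0.0058],[0,0,0],[0,0,0],[0,0,0],[0,0,0],[0,0,0]], delta_rot=[[0,-2,0],[0,-2,0],[0,-2,0],[0,0,0],[0,0,0],[0,0,0],[0,0,0],[0,0,0]], grip=[-1,-1,-1,-1,-1,1,1,1])

```text
clock: 12.62
tool_pos: [0.5165, -0.1431, 0.0825]
eef_rot: [0.997, -0.077, 0.0, 0.0]
contact_force: [0.1, 0.1, 0.2]
opening: 0.997
finger_force: 0.0
```

Call:
play_rows(translation=[[0,0,0],[-0.025,0,0],[-0.025,0,0],[-0.025,0,0],[0,0,0],[0,0,0]], delta_rot=[[0,0,0],[0,0,0],[0,0,0],[0,0,0],[0,0,0],[0,0,0]], grip=[1,1,1,1,1,1])

```text
clock: 13.38
tool_pos: [0.4455, -0.1323, 0.0834]
eef_rot: [0.997, -0.077, 0.001, -0.0]
contact_force: [0.1, 0.0, -0.1]
opening: 0.997
finger_force: 0.0
```

```bash
python3 - <<'E'
from h import *
st()
# holder: fit rim with silhouettes in both views
for n in ["top","scene"]:
    r.snapshot(n);c=r.get_calibration(n)
    for d in r.silhouettes(n,"holder")[:1]:
        for H in (.037,):
            b=fitbox(c,d["pixels"],(.455,.367,.19),.225,.096,H);print(n,b[0][:2].round(4),np.degrees(b[0][2]).round(2),b[1:])
    for d in r.silhouettes(n,"carton_a"):
        v,u=np.nonzero(d["pixels"]);p=pix2plane(c,[(u.mean(),v.mean())],.05)[0]
        if abs(p[1]+.13)<.08: b=fitbox(c,d["pixels"],(p[0],p[1],-.15));print(n,"M",b[0],b[1:])
E
```

```text
t 13.38 tcp [ 0.4455 -0.1323  0.0834] yaw -8.8 xz 0.08 yz -0.01 F [ 0.12  0.04 -0.06] M [ 0.001  0.025 -0.037] op 0.997 ff 0.0 q [ 0.19  0.92  0.    2.18 -0.04  0.04 -1.5 ]
top [0.4579 0.3705] 9.42 (np.float64(413.3125), np.uint64(2447))
scene [0.4602 0.3741] 9.58 (np.float64(390.6875), np.uint64(3188))
scene M [ 0.43979633 -0.12877312 -0.19118086] (np.float64(733.75), np.uint64(1371))
```

Call:
play_rows(translation=[[0.005,0,0],[0,0,0],[0,0,0],[0,0,0],[0,0,0],[0,0,0],[0,0,-0.006],[0,0,-0.006],[0,0,0],[0,0,0]], delta_rot=[[0,0,0],[0,0,0],[0,0,0],[0,0,0],[0,0,0],[0,0,0],[0,0,0],[0,0,0],[0,0,0],[0,0,0]], grip=[1,1,-1,-1,-1,-1,-1,-1,-1,-1])

```text
clock: 14.92
tool_pos: [0.4487, -0.1328, 0.0954]
eef_rot: [0.997, -0.077, -0.001, -0.0]
contact_force: [0.3, -0.6, -2.7]
opening: 0.7
finger_force: 20.0
```

```bash
python3 - <<'E'
from h import *
st();f=[]
for i in range(4):
    r.snapshot('scene'); f.append(r.get_state()['contact_force'])
print(np.mean(f,0))
im=r.snapshot("top");cv2.imwrite("pics/t2.png",cv2.resize(im[110:230,100:260],None,fx=5,fy=5,interpolation=cv2.INTER_CUBIC))
E
```

```text
t 14.93 tcp [ 0.4487 -0.1328  0.0954] yaw -8.81 xz -0.11 yz -0.01 F [ 0.26 -0.57 -2.72] M [ 0.082  0.045 -0.023] op 0.7 ff 20.0 q [ 0.19  0.89  0.    2.17 -0.04  0.08 -1.5 ]
[-0.17454888  0.05719524 -2.86897735]
```

View pics/t2.png

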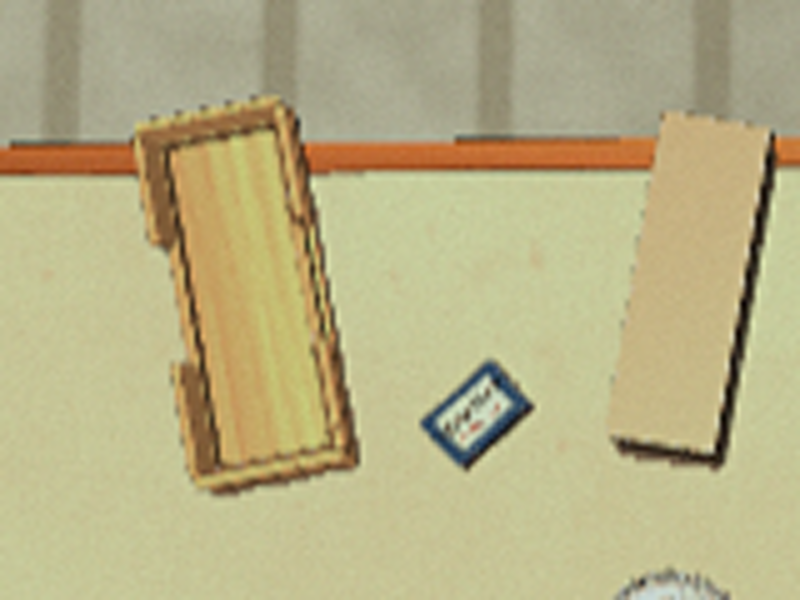

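The crop shows the holder open and empty. Its floor corners are at crop (170,148), (278,126), (335,443) and (218,468), and its rim corners at (135,127), (282,95), (357,465) and (203,491). The lift reads 2.87 N, which confirms the light carton.

```bash
python3 - <<'E'
from h import *
c=r.get_calibration("top")
for nm,z,q in [("floor",.013,[(170,148),(278,126),(335,443),(218,468)]),("rim",.037,[(135,127),(282,95),(357,465),(203,491)])]:
    P=pix2plane(c,(np.array(q)+.5)/5-.5+[100,110],z)[:,:2]
    print(nm,P.round(4).tolist(),"mean",P.mean(0).round(4))
    for a,b in((0,3),(1,2),(1,0),(2,3)):
        d=P[a]-P[b];print(np.linalg.norm(d).round(4),np.degrees(np.arctan2(d[1],d[0])).round(2))
go(.4570,.368,10,.2)
E
```

```text
floor [[0.5455, 0.4193], [0.5582, 0.3551], [0.367, 0.3178], [0.353, 0.3862]] mean [0.4559 0.3696]
0.1953 9.75
0.1948 11.04
0.0654 -78.82
0.0698 -78.44
rim [[0.5513, 0.4308], [0.5694, 0.3452], [0.3509, 0.2978], [0.3369, 0.3859]] mean [0.4521 0.3649]
0.219 11.82
0.2236 12.23
0.0875 -78.0
0.0892 -80.97
t 15.18 tcp [ 0.4485 -0.1328  0.0952] yaw -8.81 xz -0.14 yz -0.02 F [-0.87  0.2  -2.21] M [ 0.007 -0.001 -0.047] op 0.701 ff 20.0 q [ 0.19  0.89  0.    2.17 -0.04  0.08 -1.5 ]
rz -18.81 then tool d [ 0.0953 -0.4917 -0.1048]
```

Call:
play_rows(translation=[[0,0,-0.02],[0,0,-0.03],[0,0,-0.03],[0,0,-0.025],[0,0,0],[0,0,0],[0,0,0]], delta_rot=[[0,0,0],[0,0,0],[0,0,0],[0,0,0],[0,0,-6.5],[0,0,-6.6],[0,0,-6.5]], grip=[-1,-1,-1,-1,-1,-1,-1])

```text
clock: 16.05
tool_pos: [0.4485, -0.1328, 0.2003]
eef_rot: [0.995, 0.096, -0.001, -0.0]
contact_force: [-0.2, -0.2, -3.3]
opening: 0.7
finger_force: 20.0
```

Call:
play_rows(translation=[[0.0038,-0.0176,0],[0.0076,-0.0351,0],[0.0076,-0.0351,0],[0.0076,-0.0351,0],[0.0076,-0.0351,0],[0.0076,-0.0351,0],[0.0076,-0.0351,0],[0.0076,-0.0351,0],[0.0076,-0.0351,0],[0.0076,-0.0351,0],[0.0076,-0.0351,0],[0.0076,-0.0351,0],[0.0076,-0.0351,0],[0.0076,-0.0351,0],[0.0038,-0.0176,0],[0,0,0],[0,0,0]], delta_rot=[[0,0,0],[0,0,0],[0,0,0],[0,0,0],[0,0,0],[0,0,0],[0,0,0],[0,0,0],[0,0,0],[0,0,0],[0,0,0],[0,0,0],[0,0,0],[0,0,0],[0,0,0],[0,0,0],[0,0,0]], grip=[-1,-1,-1,-1,-1,-1,-1,-1,-1,-1,-1,-1,-1,-1,-1,-1,-1])

```text
clock: 18.18
tool_pos: [0.4616, 0.3675, 0.2004]
eef_rot: [0.996, 0.093, -0.001, 0.001]
contact_force: [0.1, -0.8, -1.9]
opening: 0.699
finger_force: 20.0
```

```bash
cat > v.py <<'E'
from h import *
go(.461,.370,10.8)
s,p,M=st()
im=r.snapshot("wrist");c=r.get_calibration("wrist")
a=np.radians(10.8)
for col,P in (((0,0,255),boxpts(.456,.369,a,.195,.066,0,.013)[::2]),((255,0,0),boxpts(.456,.369,a,.225,.096,0,.037)[::2])):
    uv=proj(c,P[[0,1,3,2]]);print(uv.round(0).tolist());cv2.polylines(im,[uv.astype(np.int32)],True,col,1)
q=np.array([[sx-.005,sy,.083-h] for sx in (-.095,.095) for sy in(-.031,.031) for h in (0,.066)])@M.T+p
uv=proj(c,q);print(uv.round(0).tolist())
for e in ((4,6),(6,7),(7,5),(5,4)): cv2.line(im,*[tuple(int(k) for k in uv[j]) for j in e],(0,255,0),1)
cv2.imwrite("pics/w2.png",im)
E
python3 v.py
```

```text
t 18.18 tcp [0.4616 0.3675 0.2004] yaw 10.67 xz -0.18 yz 0.08 F [ 0.06 -0.81 -1.88] M [ 0.012 -0.023 -0.019] op 0.699 ff 20.0 q [-0.81  0.78  0.11  1.77 -0.14  0.6  -2.  ]
rz -0.13 then tool d [-0.0001 -0.0025  0.    ]
t 18.18 tcp [0.4616 0.3675 0.2004] yaw 10.67 xz -0.18 yz 0.08 F [ 0.06 -0.81 -1.88] M [ 0.012 -0.023 -0.019] op 0.699 ff 20.0 q [-0.81  0.78  0.11  1.77 -0.14  0.6  -2.  ]
[[313.0, 323.0], [233.0, 323.0], [223.0, 71.0], [320.0, 71.0]]
[[335.0, 357.0], [211.0, 357.0], [191.0, 42.0], [350.0, 41.0]]
[[220.0, 426.0], [195.0, 569.0], [331.0, 426.0], [356.0, 569.0], [200.0, 58.0], [147.0, 26.0], [351.0, 58.0], [403.0, 26.0]]
```

View pics/w2.png

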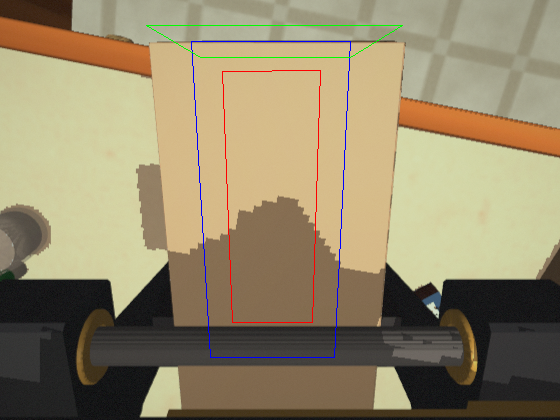

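The carton covers the holder in this view. Its far edge is at row 42 against a predicted 26, so it sits about 8.5 mm back from the TCP, not 5 mm. I side-step to see the holder from the wrist.

Call:
play_rows(translation=[[0,0.035,0],[0,0.035,0],[0,0.035,0],[0,0.035,0],[0,0,0],[0,0,0]], delta_rot=[[0,0,0],[0,0,0],[0,0,0],[0,0,0],[0,0,0],[0,0,0]], grip=[-1,-1,-1,-1,-1,-1])

```text
clock: 18.98
tool_pos: [0.4876, 0.2322, 0.2006]
eef_rot: [0.996, 0.093, -0.001, -0.001]
contact_force: [0.4, 0.6, -2.4]
opening: 0.701
finger_force: 20.0
```

```bash
sed -i 's/sx-.005/sx-.0085/; s/w2.png/w3.png/' v.py; python3 v.py
```

```text
t 18.98 tcp [0.4876 0.2322 0.2006] yaw 10.73 xz -0.11 yz -0.08 F [ 0.39  0.62 -2.36] M [ 0.041 -0.079 -0.027] op 0.701 ff 20.0 q [-0.57  0.73  0.07  1.92 -0.1   0.49 -1.81]
rz -0.07 then tool d [-0.0003 -0.1404  0.    ]
t 18.98 tcp [0.4876 0.2322 0.2006] yaw 10.73 xz -0.11 yz -0.08 F [ 0.39  0.62 -2.36] M [ 0.041 -0.079 -0.027] op 0.701 ff 20.0 q [-0.57  0.73  0.07  1.92 -0.1   0.49 -1.81]
[[147.0, 323.0], [68.0, 323.0], [22.0, 71.0], [120.0, 71.0]]
[[158.0, 357.0], [35.0, 357.0], [-33.0, 41.0], [125.0, 42.0]]
[[221.0, 431.0], [197.0, 575.0], [333.0, 431.0], [357.0, 575.0], [203.0, 66.0], [152.0, 40.0], [353.0, 66.0], [406.0, 41.0]]
```

View pics/w3.png

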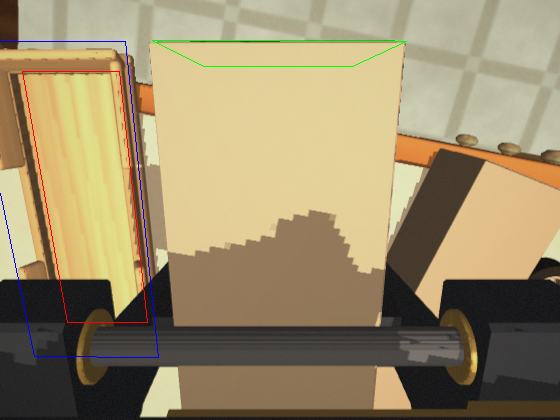

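```bash
python3 - <<'E'
from h import *
im=r.snapshot("wrist")
cv2.imwrite("pics/w4.png",cv2.resize(im[40:320,0:165],(495,600) if 0 else None,fx=2.1,fy=2.1,interpolation=cv2.INTER_CUBIC))
E
```

```text
(no output)
```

View pics/w4.png

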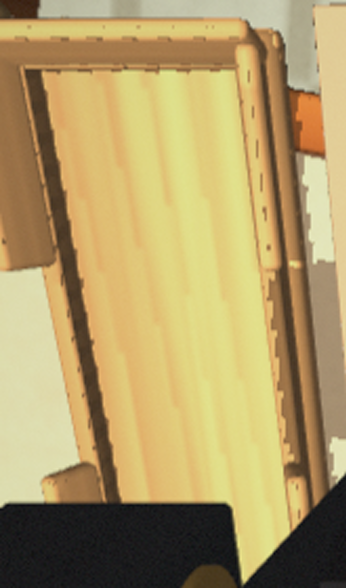

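The floor's far edge is at row 73, against 71 predicted. Its left edge runs from (20,73) to (56,278), 2–4 px left of the prediction. The corrected holder is therefore (0.454, 0.371) at 10.3°, and I go back above it.

Call:
play_rows(translation=[[0,0,0],[0,-0.0285,0],[0,-0.0285,0],[0,-0.0285,0],[0,-0.0285,0],[0,-0.0285,0],[0,0,0],[0,0,0],[0,0,0]], delta_rot=[[0,0,0.43],[0,0,0],[0,0,0],[0,0,0],[0,0,0],[0,0,0],[0,0,0],[0,0,0],[0,0,0]], grip=[-1,-1,-1,-1,-1,-1,-1,-1,-1])

```text
clock: 20.2
tool_pos: [0.4623, 0.3712, 0.2005]
eef_rot: [0.996, 0.089, -0.001, 0.0]
contact_force: [-0.3, -0.1, -2.4]
opening: 0.703
finger_force: 20.0
```

```bash
python3 -c "
from h import *
go(.4622,.3724,10.3,.0964)"
```

```text
t 20.2 tcp [0.4623 0.3712 0.2005] yaw 10.26 xz -0.13 yz 0.02 F [-0.25 -0.11 -2.36] M [ 0.033 -0.051  0.02 ] op 0.703 ff 20.0 q [-0.82  0.79  0.11  1.76 -0.15  0.6  -2.01]
rz -0.04 then tool d [ 1.000e-04 -1.200e-03  1.041e-01]
```

Call:
play_rows(translation=[[0,-0.001,0.025],[0,0,0.025],[0,0,0.02],[0,0,0.005],[0,0,0],[0,0,0.004],[0,0,0.004],[0,0,0.004],[0,0,0]], delta_rot=[[0,0,0],[0,0,0],[0,0,0],[0,0,0],[0,0,0],[0,0,0],[0,0,0],[0,0,0],[0,0,0]], grip=[-1,-1,-1,-1,-1,-1,-1,-1,-1])

```text
clock: 21.32
tool_pos: [0.4614, 0.3734, 0.1133]
eef_rot: [0.996, 0.09, -0.001, -0.0]
contact_force: [-0.5, -0.5, -2.3]
opening: 0.702
finger_force: 20.0
```

```bash
python3 -c "
from h import *
go(.4622,.3724,10.3,.0964)"
```

```text
t 21.32 tcp [0.4614 0.3734 0.1133] yaw 10.36 xz -0.14 yz -0.04 F [-0.55 -0.53 -2.34] M [ 0.002 -0.025  0.013] op 0.702 ff 20.0 q [-0.8   0.92  0.08  1.79 -0.16  0.43 -2.  ]
rz 0.06 then tool d [0.0006 0.0012 0.0169]
```

Call:
play_rows(translation=[[0.0005,0.001,0.003],[0,0,0.003],[0,0,0.003],[0,0,0]], delta_rot=[[0,0,0],[0,0,0],[0,0,0],[0,0,0]], grip=[-1,-1,-1,-1])

```text
clock: 21.82
tool_pos: [0.4621, 0.3726, 0.1043]
eef_rot: [0.996, 0.09, -0.001, -0.0]
contact_force: [0.2, -0.8, -2.6]
opening: 0.698
finger_force: 20.0
```

```bash
python3 -c "
from h import *
go(.4622,.3724,10.3,.0964)"
```

```text
t 21.82 tcp [0.4621 0.3726 0.1043] yaw 10.36 xz -0.14 yz -0.04 F [ 0.24 -0.77 -2.64] M [-0.006 -0.051  0.014] op 0.698 ff 20.0 q [-0.8   0.94  0.08  1.79 -0.16  0.42 -2.  ]
rz 0.06 then tool d [0.0001 0.0002 0.0079]
```

Still free, and the underside is now at the straight part of the walls. I go on in small steps.

Call:
play_rows(translation=[[0,0,0.002],[0,0,0.002],[0,0,0.002],[0,0,0.001],[0,0,0]], delta_rot=[[0,0,0],[0,0,0],[0,0,0],[0,0,0],[0,0,0]], grip=[-1,-1,-1,-1,-1])

```text
clock: 22.45
tool_pos: [0.4622, 0.3727, 0.0975]
eef_rot: [0.996, 0.09, -0.001, -0.0]
contact_force: [0.6, 0.0, -2.1]
opening: 0.699
finger_force: 20.0
```

```bash
python3 -c "
from h import *
go(.4622,.3724,10.3,.0964)"
```

```text
t 22.45 tcp [0.4622 0.3727 0.0975] yaw 10.36 xz -0.12 yz -0.05 F [ 0.65  0.03 -2.1 ] M [-0.013 -0.055  0.028] op 0.699 ff 20.0 q [-0.8   0.95  0.08  1.79 -0.16  0.41 -1.99]
rz 0.06 then tool d [-0.0001  0.0002  0.0011]
```

Call:
play_rows(translation=[[0,0,0.001],[0,0,0.001],[0,0,0],[0,0,0]], delta_rot=[[0,0,0],[0,0,0],[0,0,0],[0,0,0]], grip=[-1,-1,-1,-1])

```text
clock: 22.95
tool_pos: [0.4623, 0.3727, 0.0963]
eef_rot: [0.996, 0.09, -0.001, -0.0]
contact_force: [-2.0, 0.0, 6.1]
opening: 0.703
finger_force: 20.0
```

```bash
python3 -c "
from h import *
go(.4622,.3724,10.3,.0964)"
```

```text
t 22.95 tcp [0.4623 0.3727 0.0963] yaw 10.36 xz -0.1 yz -0.07 F [-2.    0.05  6.14] M [-0.321  0.31   0.059] op 0.703 ff 20.0 q [-0.8   0.95  0.08  1.79 -0.16  0.4  -1.99]
rz 0.06 then tool d [-0.0002  0.0003 -0.0001]
```

It touches the floor at the expected height. I ease off, release and rise.

Call:
play_rows(translation=[[0,0,-0.0007],[0,0,0],[0,0,0],[0,0,0],[0,0,0],[0,0,0],[0,0,-0.01],[0,0,-0.03],[0,0,-0.04],[0,0,-0.04],[-0.02,0.04,-0.02],[-0.02,0.05,0],[-0.02,0.05,0],[0,0,0],[0,0,0]], delta_rot=[[0,0,0],[0,0,0],[0,0,0],[0,0,0],[0,0,0],[0,0,0],[0,0,0],[0,0,0],[0,0,0],[0,0,0],[0,0,0],[0,0,0],[0,0,0],[0,0,0],[0,0,0]], grip=[-1,-1,1,1,1,1,1,1,1,1,1,1,1,1,1])

```text
clock: 24.82
tool_pos: [0.4292, 0.2249, 0.2369]
eef_rot: [0.996, 0.09, -0.0, -0.001]
contact_force: [-0.0, 0.7, 0.9]
opening: 1.002
finger_force: 0.0
```

```bash
python3 - <<'E'
from h import *
st()
im=r.snapshot("top");im2=r.snapshot("scene")
c2=r.get_calibration("scene");u,v=proj(c2,[.45,.37,.04])[0].astype(int);print(u,v)
a=cv2.resize(im[110:230,90:250],None,fx=2.45,fy=3.2 if 0 else 2.45);b=cv2.resize(im2[max(v-60,0):max(v-60,0)+120,max(u-80,0):max(u-80,0)+160],(a.shape[1],a.shape[0]))
cv2.imwrite("pics/f.png",np.hstack([a,b]))
for n in ("top","scene"):
    c=r.get_calibration(n)
    for d in r.silhouettes(n,"carton_a"):
        v,u=np.nonzero(d["pixels"]);p=pix2plane(c,[(u.mean(),v.mean())],.06)[0];print(n,p.round(3),u.min(),u.max(),v.min(),v.max())
E
```

```text
t 24.82 tcp [0.4292 0.2249 0.2369] yaw 10.36 xz -0.02 yz -0.12 F [-0.05  0.66  0.91] M [ 0.081 -0.005 -0.012] op 1.002 ff 0.0 q [-0.63  0.62  0.09  2.06 -0.11  0.47 -1.85]
116 228
top [0.447 0.103 0.06 ] 221 254 132 202
top [ 0.432 -0.367  0.06 ] 386 423 135 205
top [0.392 0.334 0.06 ] 145 164 173 199
scene [0.168 0.318 0.06 ] 123 223 288 339
scene [0.421 0.116 0.06 ] 201 241 158 233
scene [ 0.394 -0.36   0.06 ] 365 420 112 172
scene [0.442 0.373 0.06 ] 82 145 188 265
```

View pics/f.png

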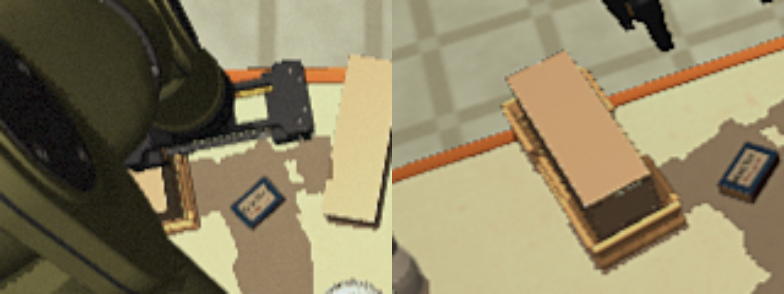

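```bash
python3 - <<'E'
from h import *
im=r.snapshot("scene").copy();c=r.get_calibration("scene")
a=np.radians(10.3);S=7
u0,v0=70,175
big=cv2.resize(im[v0:v0+85,u0:u0+100],None,fx=S,fy=S,interpolation=cv2.INTER_CUBIC)
t=lambda P:np.round((proj(c,P)+.5-[u0,v0])*S).astype(int)
b=t(boxpts(.4538,.3709,a,.19,.062,.066,.013))
for i,j in ((1,3),(3,7),(7,5),(5,1),(0,2),(0,1),(2,3)): cv2.line(big,tuple(map(int,b[i])),tuple(map(int,b[j])),(0,0,255),1)
h=t(boxpts(.4538,.3709,a,.225,.096,0,.037)[::2][[0,1,3,2]]);cv2.polylines(big,[h.astype(np.int32)],True,(255,0,0),1)
cv2.imwrite("pics/g.png",big)
E
```

```text
(no output)
```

View pics/g.png

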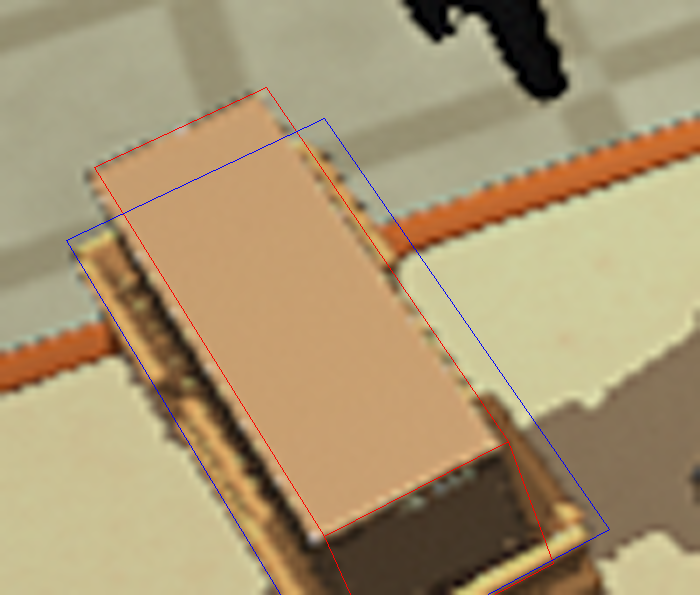

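The overlay matches a carton lying level on the holder floor. Holder and carton share the same offset of about 1 px, and the gripper is clear. I hand in.

```bash
python3 -c "
from h import *
print(r.finish_job())"
```

```text
the job is handed in; nothing more can be done
None
```

The middle carton was the light one: it read about 2.8 N tipped and 2.9 N lifted, against 5.6 N for the full right one. It now lies flat in the holder; I did not need to weigh the left carton, and the job was handed in at about 25 s.

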